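# Set the wrapping jig's fence to a sample card case

### The job

Set the wrapping jig to the sample card case: draw the fence back by its handle, lay the white case flat along the middle of the bed, between the steel stop and the fence, and let go of it; then bring the fence up by the handle until the case is trapped against the stop and the fence bears on it with a light press of about 10 N, never 20 N, and stays bearing on it. The handle has about a centimetre of play in the fence, so finish on the forward stroke and let go without drawing the handle back, leaving the play taken up. Leave the other things on the table where they are.

Things in the scene. Friction and masses are not known exactly. Their poses are not given: they have to be found in the camera images.
- jig: The wrapping jig, fixed to the table: a grey bed 120 mm wide (its x), 330 mm long (its y), 20 mm thick, with a dark guide slot down the middle and scale lines on one edge; no side walls. Origin: centre of its underside, on the table; y runs from the stop towards the handle end, z up. Bed top at z = 20 mm.
- stop_face (a point): The middle of the fixed steel stop's inner face, at the -y end of the bed: 140 mm from the jig's origin (jig -y), z = 40 mm. The stop is 120 mm wide, 22 mm thick and rises 40 mm above the bed; the case's end goes flat against it.
- fence: The aluminium fence, sliding along the bed's y only: an upright plate 100 mm wide, 14 mm thick, its top 63 mm above the table, with a flat foot 70 mm wide and 11 mm high that runs 114 mm back (+y) from the face. Axes as the jig's; origin on the bed's top, at the foot of the face that looks to the stop. It drags with about 5 N of friction and stays where it is left.
- fence_face (a point): The middle of the fence's face that looks to the stop, 20 mm above the bed. It can stand 40 mm (fully forward) to 170 mm (fully back) from the stop and starts 50 to 75 mm from it, too near for the case. A steel pad 60 mm wide and 26 mm high, on a set screw, stands out in front of it and is what meets the case: by 4 to 14 mm, differently each time and not measured.
- handle: The black square handle post, 24 x 24 mm, upright on a dark foot 40 x 34 x 8 mm on the fence's foot; axes as the jig's, origin under its foot, 32 mm above the table. The post reaches from 40 to 92 mm above the table. It slides loosely (under 1 N) along y in the fence over 10 mm of play, then carries the fence with it, either way.
- handle_top (a point): The centre of the handle's top, 92 mm above the table. It is 79 mm behind (jig +y of) the fence's face at the rear end of the play, as when pulled back, and 69 mm behind it at the forward end, with the play taken up for pushing towards the stop.
- case: The sample card case: the low white plastic block with a grey seam round it and a grey dot on top, 50 mm wide (its x), 90 mm long (its y), 35 mm high, 0.2 to 0.4 kg, loose on the table to one side of the jig. Origin: centre of its underside. Either end may face the stop. It slides on the bed with 1 to 4 N. It is rigid: once it is trapped the force on the handle climbs 8 to 20 N per mm.
- deckbox: Bystander: upright cardboard deck box 45 x 70 x 95 mm, on the other side of the jig. Origin: centre of its underside.
- dicecup: Bystander: black dice cup, 76 mm across, 90 mm high, beyond the jig. Origin: centre of its underside.
- stapler: Bystander: stapler 140 x 36 x 43 mm, beyond the jig. Origin: centre of its underside.

How it is judged:
By the outcome, as a careful person would: the job done as asked, in the order asked, and still so for the second after the job is handed in, with the robot touching nothing.
It also fails if it takes over 72 s, if anything falls off the work surface, if the arm or the gripper's body presses on something with over 40 N, if the wrist force passes 120 N, or if a joint passes its speed limit or range.

### The arm

A 7-joint arm with a two-finger parallel gripper is mounted at the origin on the work surface. World frame = base frame: x ahead of the robot, y to its left, z up, the work surface at z = 0. Lengths are in mm, angles in rad, forces in N, time in s.
With the tool pointing down it reaches from about 400 to 875 mm from the base axis. Payload 4.4 kg.
Tool frame: the origin (TCP) lies midway between the tips of the shut fingers; the grasp point (between the pads) lies ctrl.grip_depth behind it (ctrl.grip_depth is the distance from the TCP to the grasp point, in mm); z points along the fingers, y is the line along which they close (so a half turn about z gives the same grasp; the last joint's range is limited). The gripper opens to 85 mm and grips with 20 to 120 N. Pads are 22 mm wide; open, the fingers measure 114 mm over their backs; the gripper's body (76 mm by 85 mm) begins 54 mm behind the grasp point. The pads swing forward as they close: fully open they stand 13 mm farther back than shut.
Start: joints at [-1.254, 0.628, 0.038, 1.517, -0.027, 0.996, -0.02], TCP at [242.764, 602.979, 192.813] pointing down, gripper open.
Joint ranges: [-3.06, 3.06], [-0.37, 2.12], [-1.25, 1.32], [0.18, 2.47], [-1.1, 4.24], [0.23, 1.98], [-2.94, 2.94]. Speed limits (rad/s): [2.57, 2.57, 3.14, 3.14, 3.14, 3.14, 3.14].

### API

Orientations are given as [roll, pitch, yaw] about the fixed x, y, z axes, in that order (R = Rz(yaw) Ry(pitch) Rx(roll)).
In Python, from cell import ctrl gives the robot as it stands.
- The arm moves only by the tool carry_out, never from a script. Its argument "deltas" is one flat list of numbers, 7 for each row, row after row: the turn, a rotation vector about the tool's x, y, z in degrees, then the shift along the tool's x, y, z in m, then the closure, from -1 (fully open) to 1 (shut). In form: [wx, wy, wz, dx, dy, dz, claw, wx, wy, wz, dx, dy, dz, claw, ...]. A call has 1 to 12 rows; each row shifts and turns the commanded pose from where the row before left it, along the tool's axes as they then stand; what a row does not reach is not made up. A row lasts 1/8 s, in which the tool goes at most 62.5 mm and 10.7 degrees, less where a joint would pass 70% of its speed; a pose out of reach is approached as far as the arm can. A call with a gripper value outside its range is refused whole. The fingers move at their own pace and stop on an object; the grip force is fixed at half the most. Time passes only in rows, so rows that do not move let the fingers close. It gives the time, the measured TCP pose, the force, the opening and the grip force at its end, in the units of the state.
- ctrl.read_state(): the state, without advancing time (a new reading comes with each control period).
- ctrl.get_image(name): name is "scene" or "top" or "wrist"; returns the picture (420x560x3 uint8, red, green, blue); there is no depth.
- ctrl.calibration(name): a dict with "mtx" (3x3 intrinsics, pixels), "R" (3x3) and "t" (3): a world point X has camera coordinates R X + t. Camera axes: x right, y down, z forward; pixel columns grow to the right and rows downward; lengths in mm; the calibration is good to about 2 mm. A picture is of the moment at which its call begins: read the wrist's pose just before it. calibration takes no time and is no camera call; for the wrist camera it gives the pose at the moment of the call.
- ctrl.finish_job(): hands the job in; it is judged then, once.
The state is a dict: "clock": time; "qpos": joint angles; "qd": joint speeds; "tau": joint torques, N m; "eef_pos": TCP position; "tool_rot": TCP orientation; "force": force on the tool from outside, world axes, zero at the start; "torque": the same for the moment, N m; "width": finger opening in mm; "gripper_force": force on a finger pad.
Only numpy, scipy, OpenCV 4.12 (cv2) and the standard library are available. Lean on these libraries where they do the work, as an engineer would, in place of code of your own. Each camera call takes 0.05 s, during which the arm holds its last target. There are 200 camera calls.

## Working session

There is one attempt and no reset: what is moved stays moved. The work goes in short steps, Python scripts to look and compute and a tool call to move; the robot and the scene stay as the last step left them, time stands still between calls to the robot, and variables do not carry over. Pictures are saved under pics/ and viewed, at most 12 in all, crops included, and the job is handed in when it is done.

Besides the shell and the picture viewer there is one more tool, called after "Emit:" as name(argument=value, ...), one argument or row to a line, values as JSON. carry_out: Moves the arm, as the interface text tells. Its arguments: {"type":"object","properties":{"deltas":{"type":"array"}},"required":["deltas"]}

```bash
mkdir -p pics; ls; python3 - <<'E'
from cell import ctrl
import cv2, numpy as np
s=ctrl.read_state(); print(s, ctrl.grip_depth)
a=ctrl.get_image("scene"); b=ctrl.get_image("top")
cv2.imwrite("pics/s0.png",a[:,:,::-1]); cv2.imwrite("pics/t0.png",b[:,:,::-1])
for n in("scene","top"): print(ctrl.calibration(n))
E
```

```text
pics
{'clock': 0.0, 'qpos': array([-1.25383312,  0.62934592,  0.03841549,  1.51837574, -0.02699569,
        0.99628375, -0.01999334]), 'qd': array([ 0.00076223, -0.00066583,  0.00058982, -0.00061383,  0.00028589,
       -0.00242176, -0.00210576]), 'tau': array([-8.93795077e-04, -5.63411701e+01,  1.22587178e+00, -1.93439555e+01,
        1.10212711e-02,  1.03773750e-02,  9.01685723e-06]), 'eef_pos': array([242.46521815, 602.33202483, 191.8863238 ]), 'tool_rot': array([-3.13969712e+00,  1.31697398e-05,  2.75885969e+00]), 'force': array([ 0.26747406, -0.17346746,  0.76274323]), 'torque': array([-0.00823451, -0.03795307,  0.06310228]), 'gripper_force': 0.0, 'width': 85.38798291716185} 18.700000000000003
{'mtx': array([[492.78133802,   0.        , 278.56352973],
       [  0.        , 492.78133802, 220.04363677],
       [  0.        ,   0.        ,   1.        ]]), 'R': array([[ 0.77267179,  0.63470177, -0.01148802],
       [ 0.54113272, -0.66800874, -0.51082257],
       [-0.33189409,  0.38848164, -0.8596094 ]]), 't': array([-490.63224558, -281.56993412, 1312.23257482])}
{'mtx': array([[480.08938712,   0.        , 277.33717634],
       [  0.        , 480.08938712, 210.08464597],
       [  0.        ,   0.        ,   1.        ]]), 'R': array([[-0.0155987 , -0.99980774, -0.01188116],
       [-0.99004751,  0.01710643, -0.13969003],
       [ 0.13986642,  0.00958393, -0.990124  ]]), 't': array([   4.40498002,  611.14917633, 1089.94913385])}
```

View pics/t0.png

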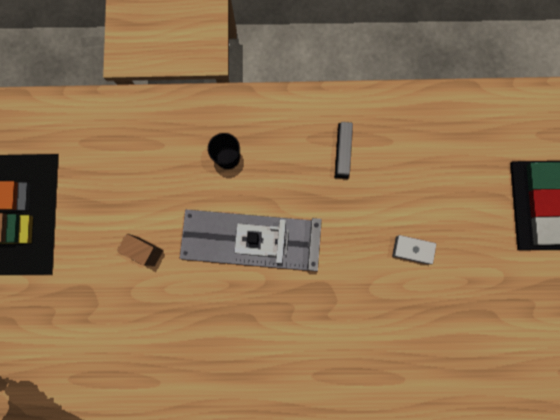

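View pics/s0.png

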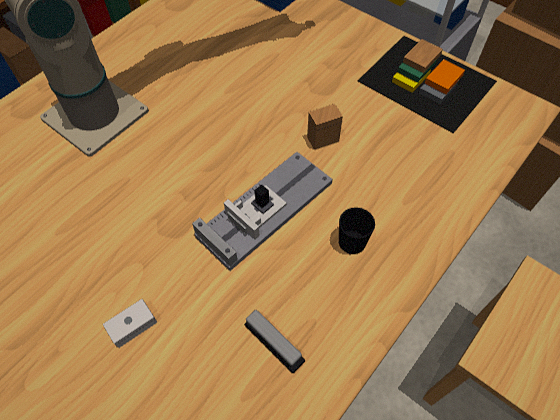

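Top view: jig spans (182..320, 211..270) with the stop on the right at (315,245), the handle at (253,240) and the case at (415,249). The deck box is at (140,250), the cup at (225,150) and the stapler at (344,150). The scene view agrees.

```bash
cat > h.py <<'E'
import numpy as np, cv2
from cell import ctrl
def cast(cal,uv,z):
    uv=np.atleast_2d(np.asarray(uv,float)); R,t,K=cal["R"],cal["t"],cal["mtx"]
    d=np.c_[uv,np.ones(len(uv))]@np.linalg.inv(K).T@R; c=-R.T@t
    return c+d*((z-c[2])/d[:,2])[:,None]
def proj(cal,X):
    p=(np.atleast_2d(X)@cal["R"].T+cal["t"])@cal["mtx"].T
    return p[:,:2]/p[:,2:]
def big(m):
    c,_=cv2.findContours(m.astype(np.uint8),cv2.RETR_EXTERNAL,cv2.CHAIN_APPROX_NONE)
    return max(c,key=cv2.contourArea)
def rect(cal,cnt,z):
    P=cast(cal,cnt[:,0,:],z)[:,:2].astype(np.float32)
    return cv2.minAreaRect(P)
E
python3 - <<'E'
from h import *
for n,f,jb,cb in(("top","pics/t0.png",(170,200,335,285),(385,225,450,275)),("scene","pics/s0.png",(185,140,340,275),(95,290,165,355))):
    im=cv2.imread(f); cal=ctrl.calibration(n)
    hsv=cv2.cvtColor(im,cv2.COLOR_BGR2HSV)
    def roi(b):
        m=np.zeros(im.shape[:2],bool); m[b[1]:b[3],b[0]:b[2]]=1; return m
    g=hsv[...,1]<75
    c=big(g&roi(jb)); r=rect(cal,c,20); print(n,"jig",r, cv2.boxPoints(r).round(0).tolist())
    for thr in (120,150,180):
        c=big(g&(hsv[...,2]>thr)&roi(cb)); print(" case",thr,rect(cal,c,35))
    hb=(235,222,275,258) if n=="top" else (245,175,285,220)
    m=(hsv[...,2]<45)&roi(hb); c=big(m); r=cv2.boundingRect(c); print(" handle px",r)
    x=cv2.resize(im[jb[1]:jb[3],jb[0]:jb[2]],None,fx=4.8,fy=4.8 if n=="top" else 4.4,interpolation=cv2.INTER_CUBIC); cv2.imwrite(f"pics/{n}_crop.png",x[:600,:800])
E
```

```text
top jig ((546.5183715820312, 59.97251892089844), (329.1712646484375, 125.10710906982422), 84.36068725585938) [[468.0, -98.0], [593.0, -110.0], [625.0, 218.0], [500.0, 230.0]]
 case 120 ((514.8121948242188, -327.7289123535156), (88.9792251586914, 49.910484313964844), 76.3534927368164)
 case 150 ((515.2946166992188, -328.1645202636719), (88.36028289794922, 48.76741027832031), 76.35338592529297)Traceback (most recent call last):
  File "<stdin>", line 10, in <module>
  File "h.py", line 12, in big
    return max(c,key=cv2.contourArea)
ValueError: max() iterable argument is empty
```

```bash
python3 - <<'E'
from h import *
for n,f,jb,cb in(("top","pics/t0.png",(170,200,335,285),(385,225,450,275)),("scene","pics/s0.png",(185,140,340,275),(95,290,165,355))):
    im=cv2.imread(f); cal=ctrl.calibration(n)
    hsv=cv2.cvtColor(im,cv2.COLOR_BGR2HSV)
    def roi(b):
        m=np.zeros(im.shape[:2],bool); m[b[1]:b[3],b[0]:b[2]]=1; return m
    g=hsv[...,1]<75
    c=big(g&roi(jb)); r=rect(cal,c,20); print(n,"jig",r)
    ap=cv2.approxPolyDP(c,4,True)[:,0]; print(ap.tolist(), cast(cal,ap,20)[:,:2].round(0).tolist())
    c=big(g&(hsv[...,2]>130)&roi(cb)); print(" case",rect(cal,c,35))
    hb=(235,222,275,258) if n=="top" else (245,175,285,220)
    m=(hsv[...,2]<45)&roi(hb); c=big(m); print(" handle px",cv2.boundingRect(c), rect(cal,c,92))
    x=cv2.resize(im[jb[1]:jb[3],jb[0]:jb[2]],None,fx=4.4,fy=4.4,interpolation=cv2.INTER_CUBIC); cv2.imwrite(f"pics/{n}_crop.png",x[:600,:800])
E
```

```text
top jig ((546.5183715820312, 59.97251892089844), (329.1712646484375, 125.10710906982422), 84.36068725585938)
[[185, 210], [180, 258], [317, 270], [320, 219]] [[618.0, 217.0], [503.0, 228.0], [470.0, -97.0], [591.0, -107.0]]
 case ((514.859619140625, -327.7867126464844), (88.88928985595703, 49.791141510009766), 76.35338592529297)
 handle px (246, 232, 14, 15) ((539.8307495117188, 50.5139045715332), (29.160802841186523, 31.390249252319336), 89.0614242553711)
scene jig ((539.0185546875, 57.14860534667969), (332.14556884765625, 148.32632446289062), 83.83735656738281)
[[331, 178], [296, 152], [235, 201], [227, 199], [225, 208], [206, 224], [200, 218], [193, 222], [195, 235], [230, 270]] [[620.0, 215.0], [506.0, 224.0], [486.0, 23.0], [468.0, 15.0], [481.0, -6.0], [476.0, -64.0], [455.0, -62.0], [450.0, -79.0], [477.0, -100.0], [595.0, -115.0]]
 case ((516.4080200195312, -328.6190490722656), (89.79420471191406, 49.86275100708008), 76.52066802978516)
 handle px (253, 185, 16, 23) ((556.1710815429688, 36.79580307006836), (32.21254348754883, 56.84469223022461), 38.98615264892578)
```

View pics/top_crop.png

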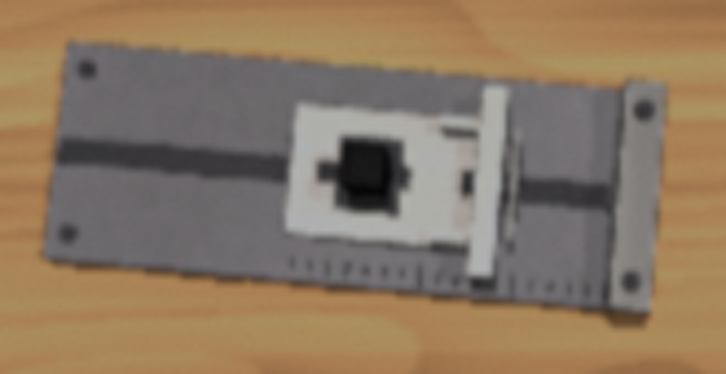

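Crop: the handle post top is the darkest square, at crop (365,165) = image (253,237.5). The fence top bar runs from (281,219) to (279,262). Jig yaw is about −5.7°, and the case's long axis is at about 76.4°. I'll rotate to the jig axes and move over the handle.

Emit:
carry_out(
  deltas=[0,0,10,0,0,0,-1,0,0,10,0,0,0,-1,0,0,10,0,0,0,-1,0,0,10,0,0,0,-1,0,0,10,0,0,0,-1,0,0,10,0,0,0,-1,0,0,10,0,0,0,-1,0,0,3.8,0,0,0,-1],
)

```text
clock: 1.1
eef_pos: [242.4, 602.7, 192.2]
tool_rot: [-3.141, 0.001, 1.468]
force: [-0.1, -0.6, 0.0]
width: 85.7
gripper_force: 0.0
```

Emit:
carry_out(
  deltas=[0,0,0,-0.0432,0.0292,0,-1,0,0,0,-0.0432,0.0292,0,-1,0,0,0,-0.0432,0.0292,0,-1,0,0,0,-0.0432,0.0292,0,-1,0,0,0,-0.0432,0.0292,0,-1,0,0,0,-0.0432,0.0292,0,-1,0,0,0,-0.0432,0.0292,0,-1,0,0,0,-0.0432,0.0292,0,-1,0,0,0,-0.0432,0.0292,0,-1,0,0,0,-0.0432,0.0292,0,-1,0,0,0,-0.0432,0.0292,0,-1,0,0,0,-0.0432,0.0292,0,-1],
)

```text
clock: 2.6
eef_pos: [540.0, 50.8, 192.5]
tool_rot: [-3.141, -0.0, 1.471]
force: [0.3, -0.5, -0.2]
width: 85.5
gripper_force: 0.0
```

Emit:
carry_out(
  deltas=[0,0,0,0,0,0,-1,0,0,0,0,0,0,-1],
)

```text
clock: 2.85
eef_pos: [539.0, 52.6, 192.3]
tool_rot: [-3.14, -0.0, 1.471]
force: [-0.9, 1.5, 0.3]
width: 85.5
gripper_force: 0.0
```

```bash
python3 - <<'E'
from h import *
s=ctrl.read_state(); print(s["eef_pos"],s["tool_rot"],s["force"],s["clock"])
cal=ctrl.calibration("wrist"); im=ctrl.get_image("wrist"); cv2.imwrite("pics/w0.png",im[:,:,::-1]); np.savez("w0.npz",**cal)
print(cal, -cal["R"].T@cal["t"])
ct=ctrl.calibration("top"); print(cast(ct,[[253,237.5]],92), cast(ct,[[281,219],[279,262]],63))
E
```

```text
[539.00423229  52.594427   192.33816266] [-3.14014669e+00 -4.18140292e-04  1.47054590e+00] [-0.87641795  1.5292851   0.28619154] 2.85
{'mtx': array([[326.24454845,   0.        , 279.43261332],
       [  0.        , 326.24454845, 212.08259298],
       [  0.        ,   0.        ,   1.        ]]), 'R': array([[ 0.99503137, -0.0995553 , -0.00114865],
       [-0.09565928, -0.95916275,  0.26618812],
       [-0.02760218, -0.26475565, -0.96392041]]), 't': array([-530.19883374,   67.48917678,  407.21551003])} [545.26047261 119.76160726 373.94951308]
[[543.1431106   49.35918069  92.        ]] [[587.34999607 -13.97367712  63.        ]
 [488.57861115  -7.76171257  63.        ]]
```

View pics/w0.png

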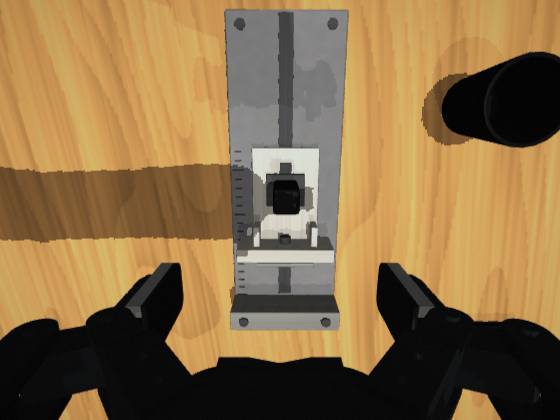

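The wrist view shows the jig square in frame: bed back corners (225,11) and (348,10), stop top at rows 313–328 and columns 231–340. The handle post top is around (287,200), and the fence top bar is at rows 250–263.

```bash
python3 - <<'E'
from h import *
cal=dict(np.load("w0.npz"))
c=cast(cal,[[225,11],[348,10]],20)[:,:2]; s=cast(cal,[[231,313],[339,313],[340,327.5],[231,328.5]],60)[:,:2]
print(c,s, np.linalg.norm(c[0]-c[1]),np.linalg.norm(s[0]-s[1]),np.linalg.norm(s[1]-s[2]))
sl=cast(cal,[[286,15],[286,145],[285,270],[285,290]],20)[:,:2]; print("slot",sl)
f=cast(cal,[[237,250],[334,250],[334,263],[237,263]],63)[:,:2]; print("fence top",f)
im=cv2.imread("pics/w0.png"); print(im[165:225:3,287].max(1), im[170:225:3,278].max(1), im[205,262:312:2].max(1))
print(cast(cal,[[287,201]],92))
E
```

```text
[[502.99878673 227.42193594]
 [620.74332391 216.45776539]] [[ 472.27359939  -74.95849512]
 [ 589.58181675  -86.60835019]
 [ 589.75072752 -104.90834626]
 [ 469.56873866  -94.26099809]] 118.2539177853966 117.88527042703473 18.300775585944567
slot [[561.06286829 218.15513119]
 [549.46389413  95.60059088]
 [534.60201175 -48.86921922]
 [532.10349094 -75.0408938 ]]
fence top [[489.21368923  -1.33524127]
 [587.81491811 -11.15416286]
 [587.01942316 -25.54133604]
 [487.28384655 -15.61481088]]
[ 67  68  67  42  73  26   7   7   9  30  14  16  14  13  12  16  11 217
 217 216] [203 155  70  58   5   7   6  17  14  14  14  14  13  13  11 189 216 215
 215] [124 121  92  43  47  45  11  14  15  14  14  13  14  14  13  15  26  14
   8  42  43  85 122 121 122]
[[544.89175434  51.81424989  92.        ]]
```

Emit:
carry_out(
  deltas=[0,0,0,-0.0014,0.006,0.03,-1,0,0,0,0,0,0.035,-1,0,0,0,0,0,0.035,-1,0,0,0,0,0,0.037,-1,0,0,0,0,0,0,-1,0,0,0,0,0,0,-1],
)

```text
clock: 3.65
eef_pos: [546.0, 51.1, 56.8]
tool_rot: [3.14, -0.0, 1.472]
force: [0.0, 0.3, 0.6]
width: 85.3
gripper_force: 0.0
```

Emit:
carry_out(
  deltas=[0,0,0,0,0,0,1,0,0,0,0,0,0,1,0,0,0,0,0,0,1,0,0,0,0,0,0,1,0,0,0,0,0,0,1,0,0,0,0,0,0,1],
)

```text
clock: 4.4
eef_pos: [545.4, 50.1, 55.8]
tool_rot: [-3.141, -0.0, 1.471]
force: [-1.1, -0.2, 0.9]
width: 0.4
gripper_force: 0.0
```

```bash
python3 - <<'E'
from h import *
s=ctrl.read_state(); print(s)
w=ctrl.get_image("wrist"); t=ctrl.get_image("top"); sc=ctrl.get_image("scene")
a=cv2.resize(t[180:290,160:340],(540,330)); b=cv2.resize(sc[110:290,170:350],(540,540))[:330]
cv2.imwrite("pics/c1.png",np.hstack([cv2.resize(w,(440,330)),cv2.resize(sc[100:290,150:360],(360,330))])[:,:,::-1])
E
```

```text
{'clock': 4.4, 'qpos': array([-0.33889583,  0.70032751,  0.30308503,  1.92952143, -0.36722204,
        0.56551172,  0.1097124 ]), 'qd': array([ 1.85024171e-03,  5.36374001e-04, -2.42374731e-06,  1.10188800e-03,
        8.99365685e-05, -1.50036125e-03, -7.23560125e-04]), 'tau': array([-2.71813464e-03, -5.08768451e+01,  4.89863366e+00, -1.15429348e+01,
        7.30541273e-03,  2.29415440e-03, -1.33214962e-04]), 'eef_pos': array([545.4093068 ,  50.13891069,  55.7559177 ]), 'tool_rot': array([-3.14145677e+00, -3.53390038e-06,  1.47063469e+00]), 'force': array([-1.10040053, -0.20057668,  0.89809441]), 'torque': array([ 0.00164699,  0.02919682, -0.02297839]), 'gripper_force': 0.0, 'width': 0.35455494758025247}
```

View pics/c1.png

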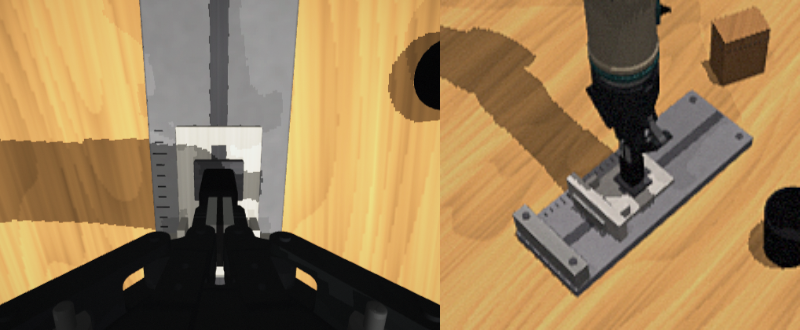

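```bash
python3 - <<'E'
from h import *
cal=ctrl.calibration("wrist"); w=ctrl.get_image("wrist")
cv2.imwrite("pics/c2.png",cv2.convertScaleAbs(cv2.resize(w[130:300,180:370],None,fx=4,fy=3.5,interpolation=cv2.INTER_CUBIC)[:,:,::-1],alpha=2.2,beta=10))
print(-cal["R"].T@cal["t"])
s=ctrl.read_state(); print("TCP px",proj(cal,[s["eef_pos"]]), "post top if y50", proj(cal,[[544.9,50,92],[544.9+12*.098,62,92],[544.9-12*.098,38,92]]))
E
```

```text
[551.41997903 117.42968736 237.31478212]
TCP px [[280.58182121 240.2813027 ]] post top if y50 [[279.82609351 266.86134826]
 [279.78788978 243.52266935]
 [279.86277474 289.26993265]]
```

View pics/c2.png

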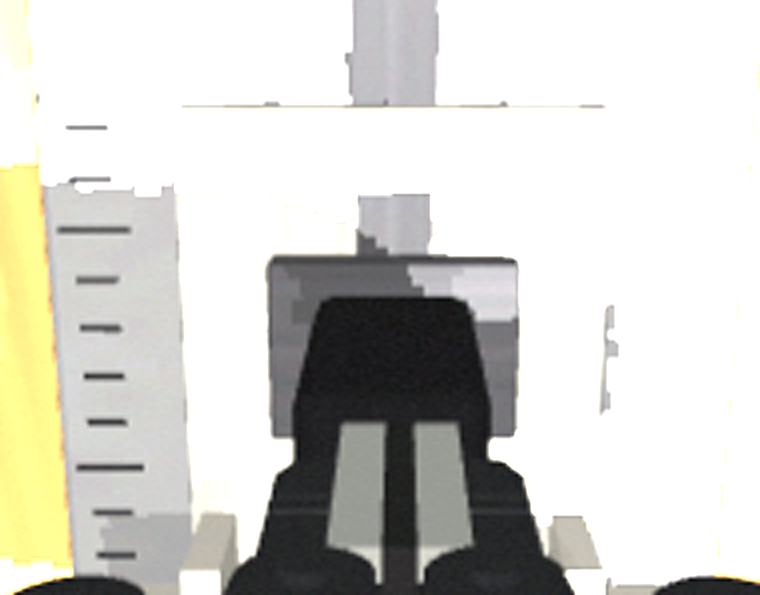

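```bash
python3 - <<'E'
from h import *
cal=ctrl.calibration("wrist")
y=lambda r:130+r/3.5
x=lambda c:180+c/4
print("foot +y edge z40",cast(cal,[[x(270),y(257)],[x(515),y(257)]],40))
print("foot -y corners z40",cast(cal,[[x(275),y(437)],[x(515),y(437)]],40))
print("post base +y z40",cast(cal,[[x(325),y(298)],[x(465),y(298)]],40))
print("post top -y edge? z92",cast(cal,[[x(295),y(425)],[x(490),y(425)]],92))
print("fence foot end z31",cast(cal,[[x(180),y(105)],[x(605),y(105)]],31))
E
```

```text
foot +y edge z40 [[526.79131913  70.66082831  40.        ]
 [564.75930796  66.86879638  40.        ]]
foot -y corners z40 [[523.27910387  36.34789589  40.        ]
 [562.15503679  32.46410375  40.        ]]
post base +y z40 [[534.44817133  62.26699501  40.        ]
 [556.36022149  60.07840714  40.        ]]
post top -y edge? z92 [[533.29344293  59.23060673  92.        ]
 [556.48615327  56.91364816  92.        ]]
fence foot end z31 [[515.12147065  97.82960255  31.        ]
 [581.55987762  91.19554155  31.        ]]
```

```bash
python3 - <<'E'
from h import *
cal=dict(np.load("w0.npz")); T=np.array([539.0,52.6,192.3]); v=np.array([.9952,-.0983,0]); u=np.array([.0983,.9952,0]); z=np.array([0,0,1.])
for sx in(-1,1):
  for du in(-11,11):
    print(sx,du,proj(cal,np.array([T+sx*42.5*v+du*u+h*z for h in(13,35)])).round(0).tolist())
cal=ctrl.calibration("wrist"); T=ctrl.read_state()["eef_pos"]
for du in(-11,11): print(du,proj(cal,np.array([T+du*u+h*z for h in(0,10,20,36,55)])).round(0).tolist())
E
```

```text
-1 -11 [[205.0, 267.0], [195.0, 286.0]]
-1 11 [[203.0, 230.0], [192.0, 244.0]]
1 -11 [[356.0, 267.0], [366.0, 286.0]]
1 11 [[359.0, 230.0], [369.0, 244.0]]
-11 [[281.0, 258.0], [281.0, 265.0], [281.0, 272.0], [281.0, 287.0], [281.0, 308.0]]
11 [[281.0, 223.0], [281.0, 228.0], [281.0, 234.0], [281.0, 245.0], [281.0, 261.0]]
```

The shut fingers project to above the post top: the grey finger tips start at about (280,250), which puts them roughly 39 mm above the reported TCP. The wide-open tips in the first wrist view agree. I'll open, go lower (clear under either reading) and try again.

Emit:
carry_out(
  deltas=[0,0,0,0,0,0,-1,0,0,0,0,0,0,-1,0,0,0,0,0,0,-1,0,0,0,0,0,0,-1,0,0,0,0,0,0,-1,0,0,0,0,0,0.017,-1,0,0,0,0,0,0.017,-1,0,0,0,0,0,0,-1],
)

```text
clock: 5.6
eef_pos: [543.6, 50.0, 19.7]
tool_rot: [-3.137, 0.001, 1.471]
force: [-0.6, 0.3, -0.3]
width: 85.2
gripper_force: 0.0
```

```bash
python3 - <<'E'
from h import *
s=ctrl.read_state(); print(s["eef_pos"],s["force"],s["width"],s["clock"])
w=ctrl.get_image("wrist"); sc=ctrl.get_image("scene")
cv2.imwrite("pics/c3.png",np.hstack([cv2.resize(w,(440,330)),cv2.resize(sc[140:260,200:330],(357,330),interpolation=cv2.INTER_CUBIC)])[:,:,::-1])
E
```

```text
[543.6368183   50.03449799  19.69492444] [-0.59196898  0.34518215 -0.33115461] 85.2106327887396 5.6
```

View pics/c3.png

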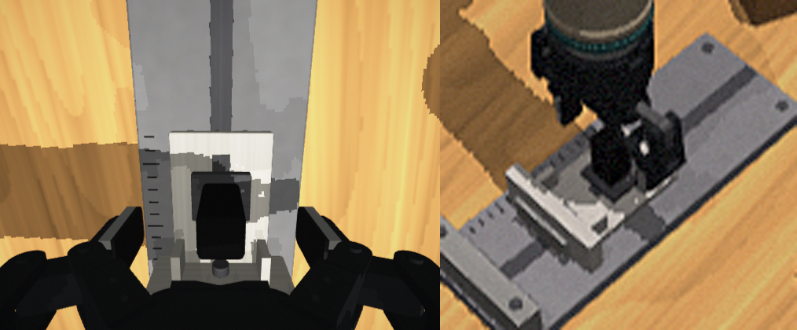

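The fingers now straddle the post: the pads are at about (125,225) and (310,225) in the left panel, with the post between them. Closing.

Emit:
carry_out(
  deltas=[0,0,0,0,0,0,1,0,0,0,0,0,0,1,0,0,0,0,0,0,1,0,0,0,0,0,0,1,0,0,0,0,0,0,1],
)

```text
clock: 6.32
eef_pos: [544.6, 50.4, 22.2]
tool_rot: [-3.14, -0.0, 1.471]
force: [-2.9, 0.7, 5.2]
width: 23.4
gripper_force: 58.8
```

Emit:
carry_out(
  deltas=[0,0,0,0.005,0,0,1,0,0,0,0.01,0,0,1,0,0,0,0.012,0,0,1,0,0,0,0.012,0,0,1,0,0,0,0.012,0,0,1,0,0,0,0.012,0,0,1,0,0,0,0.012,0,0,1,0,0,0,0.012,0,0,1,0,0,0,0.01,0,0,1,0,0,0,0.003,0,0,1,0,0,0,0,0,0,1],
)

```text
clock: 7.7
eef_pos: [554.8, 148.7, 22.2]
tool_rot: [-3.141, 0.001, 1.47]
force: [-3.9, -2.5, 6.3]
width: 22.9
gripper_force: 59.1
```

Emit:
carry_out(
  deltas=[0,0,0,0,0,0,-1,0,0,0,0,0,0,-1,0,0,0,0,0,0,-1,0,0,0,0,0,0,-1,0,0,0,0,0,-0.03,-1,0,0,0,0,0,-0.04,-1,0,0,0,0,0,-0.04,-1,0,0,0,0,0,-0.02,-1,0,0,7.8,0,0,0,-1],
)

```text
clock: 8.82
eef_pos: [556.8, 149.9, 153.9]
tool_rot: [3.138, -0.003, 1.331]
force: [0.8, -0.1, -0.8]
width: 85.4
gripper_force: 0.0
```

Emit:
carry_out(
  deltas=[0,0,0,-0.0394,0.0062,0,-1,0,0,0,-0.0394,0.0062,0,-1,0,0,0,-0.0394,0.0062,0,-1,0,0,0,-0.0394,0.0062,0,-1,0,0,0,-0.0394,0.0062,0,-1,0,0,0,-0.0394,0.0062,0,-1,0,0,0,-0.0394,0.0062,0,-1,0,0,0,-0.0394,0.0062,0,-1,0,0,0,-0.0394,0.0062,0,-1,0,0,0,-0.0394,0.0062,0,-1,0,0,0,-0.0394,0.0062,0,-1,0,0,0,-0.0394,0.0062,0,-1],
)

```text
clock: 10.32
eef_pos: [517.0, -328.6, 151.7]
tool_rot: [-3.142, -0.0, 1.335]
force: [0.4, 0.2, -0.3]
width: 85.4
gripper_force: 0.0
```

Emit:
carry_out(
  deltas=[0,0,0,0,0,0,-1,0,0,0,0,0,0,-1],
)

```text
clock: 10.58
eef_pos: [517.1, -326.5, 151.5]
tool_rot: [-3.141, -0.001, 1.335]
force: [0.6, 0.3, -1.4]
width: 85.5
gripper_force: 0.0
```

```bash
python3 - <<'E'
from h import *
s=ctrl.read_state(); print(s["eef_pos"],s["tool_rot"],s["clock"])
cal=ctrl.calibration("wrist"); w=ctrl.get_image("wrist"); cv2.imwrite("pics/w2.png",w[:,:,::-1])
hsv=cv2.cvtColor(w,cv2.COLOR_RGB2HSV); m=(hsv[...,1]<60)&(hsv[...,2]>130); m[330:]=0; m[:,:180]=0; m[:,380:]=0
c=big(m); print(cv2.boundingRect(c)); 
for z in(0,35): print(rect(cal,c,z))
t=ctrl.get_image("top"); ct=ctrl.calibration("top"); hsv=cv2.cvtColor(t,cv2.COLOR_RGB2HSV); m=(hsv[...,1]<75)&(hsv[...,2]>150); n=m.copy()*0; n[205:280,180:300]=1; cc=big(m&(n>0)); print("fence",rect(ct,cc,45),cv2.boundingRect(cc))
E
```

```text
[ 517.11031066 -326.47722541  151.45590838] [-3.14093437e+00 -1.21473221e-03  1.33473999e+00] 10.575
(252, 151, 54, 49)
((518.716064453125, -312.2971496582031), (49.38921356201172, 54.59457778930664), 77.57746124267578)
((520.1319580078125, -306.9027099609375), (44.20009994506836, 48.858585357666016), 77.5774154663086)
fence ((553.616455078125, 127.39106750488281), (108.75408935546875, 98.97959899902344), 84.08663177490234) (197, 216, 49, 43)
```

View pics/w2.png

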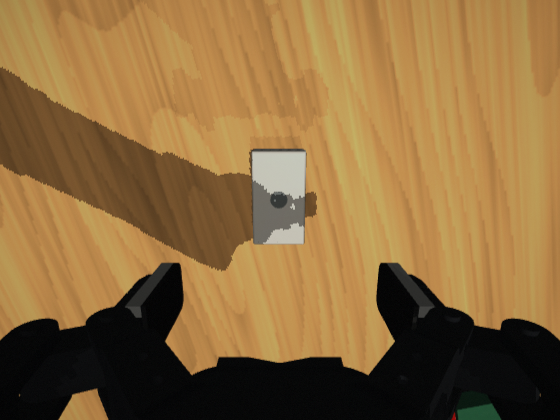

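The case is at (252–305, 150–244), upright in frame and aligned with the fingers; its dot is at (279,200).

```bash
python3 - <<'E'
from h import *
cal=ctrl.calibration("wrist"); s=ctrl.read_state()
p=cast(cal,[[252,153],[305,153],[305,244],[252,244]],35)[:,:2]; print(p,p.mean(0)); q=cast(cal,[[279,200]],35)[0,:2]; print(q)
yaw=s["tool_rot"][2]
for c in(p.mean(0),np.array([515.6,-328.2])):
  d=c-s["eef_pos"][:2]; print(d@[np.cos(yaw),np.sin(yaw)], d@[np.sin(yaw),-np.cos(yaw)])
E
```

```text
[[ 502.21145144 -280.28077682]
 [ 548.77751476 -291.36075104]
 [ 530.27163397 -376.99725314]
 [ 480.03340374 -365.04537111]] [ 515.32350098 -328.42103802]
[ 515.83081782 -328.31803715]
-3.288993530794374 -1.5786607873310732
-3.00981300325416 -1.3610194540050196
```

Emit:
carry_out(
  deltas=[0,0,0,-0.002,-0.0014,0.03,-1,0,0,0,0,0,0.04,-1,0,0,0,0,0,0.04,-1,0,0,0,0,0,0.03,-1,0,0,0,0,0,0.02,-1,0,0,0,0,0,0.015,-1,0,0,0,0,0,0.01,-1,0,0,0,0,0,0,-1,0,0,0,0,0,0,-1],
)

```text
clock: 11.8
eef_pos: [515.8, -329.5, -32.5]
tool_rot: [3.14, 0.0, 1.334]
force: [-0.0, -0.4, 1.1]
width: 85.1
gripper_force: 0.0
```

Emit:
carry_out(
  deltas=[0,0,0,0,0,0,1,0,0,0,0,0,0,1,0,0,0,0,0,0,1,0,0,0,0,0,0,1,0,0,0,0,0,0,1],
)

```text
clock: 12.42
eef_pos: [515.7, -329.3, -32.5]
tool_rot: [3.141, 0.0, 1.335]
force: [-1.6, 0.2, 5.8]
width: 48.6
gripper_force: 64.0
```

Emit:
carry_out(
  deltas=[0,0,0,0,0,-0.02,1,0,0,0,0,0,-0.04,1,0,0,0,0,0,-0.05,1,0,0,0,0,0,-0.03,1,0,0,0,0,0,0,1,0,0,0,0,0,0,1],
)

```text
clock: 13.18
eef_pos: [514.5, -328.1, 106.1]
tool_rot: [-3.14, -0.001, 1.335]
force: [0.2, -0.1, -3.3]
width: 48.8
gripper_force: 63.3
```

```bash
python3 - <<'E'
from h import *
s=ctrl.read_state(); print(s["eef_pos"],s["tool_rot"],s["force"],s["width"])
cal=ctrl.calibration("wrist"); w=ctrl.get_image("wrist"); cv2.imwrite("pics/w3.png",w[:,:,::-1])
sc=ctrl.get_image("scene"); cs=ctrl.calibration("scene"); cv2.imwrite("pics/s3.png",sc[:,:,::-1])
hsv=cv2.cvtColor(w,cv2.COLOR_RGB2HSV); m=(hsv[...,1]<60)&(hsv[...,2]>60); m[:,:200]=0; m[:,360:]=0
c=big(m); print(cv2.boundingRect(c)); 
for z in(145,155): print(rect(cal,c,z))
t=ctrl.get_image("top");cv2.imwrite("pics/t3.png",t[:,:,::-1])
cv2.imwrite("pics/c4.png",np.hstack([w[150:360,180:380],sc[200:410,50:250], t[200:290,180:330].repeat(2,0).repeat(2,1)[:180][:, :300] if 0 else cv2.resize(t[205:275,180:330],(450,210))])[:,:,::-1][:, :800])
E
```

```text
[ 514.5387035  -328.13990967  106.06157243] [-3.13987253e+00 -9.32233876e-04  1.33475656e+00] [ 0.24969348 -0.05112433 -3.30304556] 48.78174290339172
(211, 173, 138, 190)
((512.9762573242188, -331.3769836425781), (98.57835388183594, 61.624855041503906), 76.5238265991211)
((514.15625, -326.5572814941406), (91.66966247558594, 57.30599594116211), 76.52383422851562)
```

View pics/c4.png

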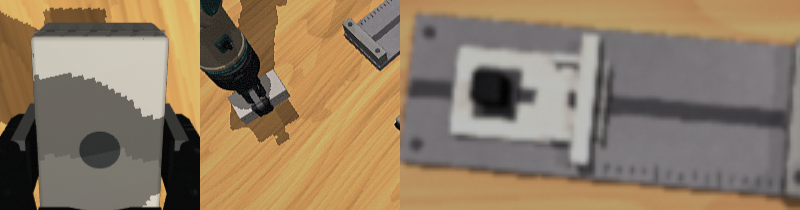

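Case held level, with its dot at (280,300) in the wrist view. The fence is well back, its face at about column 246 with the stop at about 310. Carrying the case over the stop.

Emit:
carry_out(
  deltas=[0,0,-4,0,0,0,1,0,0,-3.85,0,0,0,1,0,0,0,0.0369,-0.001,0,1,0,0,0,0.0369,-0.001,0,1,0,0,0,0.0369,-0.001,0,1,0,0,0,0.0369,-0.001,0,1,0,0,0,0.0369,-0.001,0,1,0,0,0,0.0369,-0.001,0,1,0,0,0,0.0369,-0.001,0,1,0,0,0,0.0369,-0.001,0,1,0,0,0,0,0,0,1,0,0,0,0,0,0,1],
)

```text
clock: 14.82
eef_pos: [536.1, -35.1, 106.2]
tool_rot: [-3.14, 0.001, 1.471]
force: [0.4, 0.6, -2.9]
width: 49.2
gripper_force: 63.1
```

```bash
python3 - <<'E'
from h import *
for i in range(3):
  s=ctrl.read_state(); print(s["eef_pos"],s["tool_rot"],s["force"],s["width"])
  cal=ctrl.calibration("wrist"); w=ctrl.get_image("wrist")
hsv=cv2.cvtColor(w,cv2.COLOR_RGB2HSV); cv2.imwrite("pics/w4.png",w[:,:,::-1])
g=w.max(2); m=(g<75); n=np.zeros_like(m); n[280:325,255:305]=1
c=big(m&n); (x,y),r=cv2.minEnclosingCircle(c); print(x,y,r, cast(cal,[[x,y]],s["eef_pos"][2]+32.5+35))
print([cast(cal,[[a,240]],s["eef_pos"][2]+67.5)[0,:2].round(1) for a in (213,348)])
E
```

```text
[536.13413079 -35.14687687 106.18469684] [-3.14049791e+00  9.96179583e-04  1.47146211e+00] [ 0.41586643  0.60073208 -2.86637622] 49.16807767756323
[536.18247489 -35.80114805 106.37749767] [-3.14084530e+00  1.11582818e-03  1.47017451e+00] [ 0.59660851 -1.30905223 -3.46389594] 48.99869690206267
[536.2354313  -36.03567377 106.49218066] [-3.14103716e+00  1.01091002e-03  1.46956831e+00] [ 0.95535778 -0.86571341 -2.75949267] 48.87824377748783
279.1499938964844 299.0 20.249116897583008 [[535.55135843 -35.23945486 173.99218066]]
[array([513.6,  -8.3]), array([563.5, -13.4])]
```

Emit:
carry_out(
  deltas=[0,0,0,0.004,0.0007,0,1,0,0,0,0,0,0.03,1,0,0,0,0,0,0.035,1,0,0,0,0,0,0.025,1,0,0,0,0,0,0.015,1,0,0,0,0,0,0.008,1,0,0,0,0,0,0.004,1,0,0,0,0,0,0,1,0,0,0,0,0,0,1],
)

```text
clock: 16.1
eef_pos: [538.2, -30.6, -9.6]
tool_rot: [3.14, -0.0, 1.472]
force: [-1.1, -0.9, -2.9]
width: 49.3
gripper_force: 63.1
```

Emit:
carry_out(
  deltas=[0,0,0,0,0,0.001,1,0,0,0,0,0,0.001,1,0,0,0,0,0,0,1],
)

```text
clock: 16.48
eef_pos: [537.6, -30.5, -12.2]
tool_rot: [-3.141, -0.0, 1.472]
force: [-0.2, 0.9, -2.0]
width: 49.1
gripper_force: 63.1
```

Emit:
carry_out(
  deltas=[0,0,0,0,0,0.0006,1,0,0,0,0,0,0,1],
)

```text
clock: 16.73
eef_pos: [537.7, -30.6, -12.6]
tool_rot: [3.141, -0.0, 1.472]
force: [-0.8, 0.1, 0.6]
width: 49.0
gripper_force: 63.4
```

Emit:
carry_out(
  deltas=[0,0,0,0,0,0,-1,0,0,0,0,0,0,-1,0,0,0,0,0,0,-1,0,0,0,0,0,0,-1,0,0,0,0,0,-0.02,-1,0,0,0,0,0,-0.04,-1,0,0,0,0,0,-0.05,-1,0,0,0,0,0,0,-1],
)

```text
clock: 17.73
eef_pos: [540.6, -31.0, 100.5]
tool_rot: [3.134, -0.0, 1.472]
force: [0.0, 0.4, 0.5]
width: 85.3
gripper_force: 0.0
```

Emit:
carry_out(
  deltas=[0,0,0,0.036,-0.0001,0,-1,0,0,0,0.036,-0.0001,0,-1,0,0,0,0.036,-0.0001,0,-1,0,0,0,0.036,-0.0001,0,-1,0,0,0,0.036,-0.0001,0,-1,0,0,0,0,0,0,-1,0,0,0,0,0,0,-1],
)

```text
clock: 18.6
eef_pos: [554.4, 147.7, 96.4]
tool_rot: [-3.14, 0.001, 1.471]
force: [-0.4, -0.7, 1.2]
width: 85.5
gripper_force: 0.0
```

```bash
python3 - <<'E'
from h import *
for i in range(2):
  s=ctrl.read_state(); print(s["eef_pos"],s["tool_rot"],s["force"],s["clock"])
  cal=ctrl.calibration("wrist"); w=ctrl.get_image("wrist")
np.savez("w5.npz",**cal); cv2.imwrite("pics/w5.png",w[:,:,::-1])
print(proj(cal,[[554.8,149,92]]))
t=ctrl.get_image("top"); ct=ctrl.calibration("top"); hsv=cv2.cvtColor(t,cv2.COLOR_RGB2HSV); m=(hsv[...,1]<75)&(hsv[...,2]>140); n=np.zeros_like(m); n[205:280,255:312]=1
c=big(m&n); print(cv2.boundingRect(c),rect(ct,c,55)); cv2.imwrite("pics/c5.png",np.vstack([cv2.resize(w,(450,337)),cv2.resize(t[205:275,180:330],(450,210))])[:,:,::-1])
E
```

```text
[554.35331006 147.66152971  96.38967148] [-3.14035033e+00  1.32464869e-03  1.47126164e+00] [-0.38813957 -0.73415279  1.21101829] 18.6
[554.5285974  147.04958924  96.63889061] [-3.14064962e+00  1.32019022e-03  1.47009337e+00] [0.09476253 0.4328667  0.33430793] 18.65
[[280.69265839 234.5386392 ]]
(269, 229, 39, 25) ((537.4577026367188, -29.392066955566406), (88.48230743408203, 50.373680114746094), 84.31484985351562)
```

View pics/c5.png

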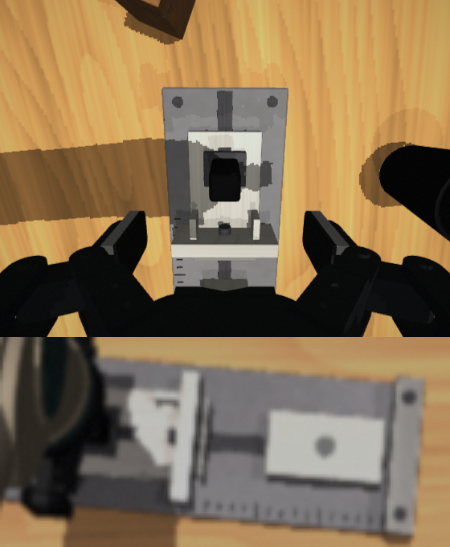

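The case lies flat on the centreline at (537.5, −29.4), yaw 84.3°, with the fence well behind it and the handle between the open fingers. I'll grip the handle.

Emit:
carry_out(
  deltas=[0,0,0,0.001,0,0.03,-1,0,0,0,0,0,0.03,-1,0,0,0,0,0,0.015,-1,0,0,0,0,0,0,-1,0,0,0,0,0,0,1,0,0,0,0,0,0,1,0,0,0,0,0,0,1,0,0,0,0,0,0,1,0,0,0,0,0,0,1],
)

```text
clock: 19.88
eef_pos: [554.9, 149.9, 23.0]
tool_rot: [-3.141, -0.001, 1.471]
force: [-2.2, 0.3, 5.1]
width: 23.4
gripper_force: 58.6
```

Emit:
carry_out(
  deltas=[0,0,0,-0.006,0,0,1,0,0,0,-0.006,0,0,1,0,0,0,-0.006,0,0,1,0,0,0,-0.006,0,0,1,0,0,0,-0.006,0,0,1,0,0,0,-0.006,0,0,1,0,0,0,-0.005,0,0,1,0,0,0,-0.004,0,0,1,0,0,0,-0.002,0,0,1,0,0,0,-0.001,0,0,1],
)

```text
clock: 21.12
eef_pos: [550.2, 104.3, 22.9]
tool_rot: [-3.141, -0.003, 1.473]
force: [-1.9, 5.5, 6.4]
width: 23.2
gripper_force: 58.8
```

Emit:
carry_out(
  deltas=[0,0,0,-0.001,0,0,1,0,0,0,-0.001,0,0,1],
)

```text
clock: 21.38
eef_pos: [550.0, 102.5, 23.0]
tool_rot: [-3.141, -0.003, 1.473]
force: [-2.2, 5.4, 5.9]
width: 23.2
gripper_force: 58.9
```

Emit:
carry_out(
  deltas=[0,0,0,-0.001,0,0,1,0,0,0,-0.001,0,0,1],
)

```text
clock: 21.62
eef_pos: [549.8, 100.5, 22.9]
tool_rot: [-3.141, -0.003, 1.473]
force: [-3.0, 5.3, 6.0]
width: 23.0
gripper_force: 58.9
```

Emit:
carry_out(
  deltas=[0,0,0,-0.001,0,0,1,0,0,0,-0.001,0,0,1,0,0,0,-0.001,0,0,1],
)

```text
clock: 22.0
eef_pos: [549.5, 97.5, 22.9]
tool_rot: [-3.141, -0.003, 1.473]
force: [-2.6, 5.8, 5.9]
width: 23.2
gripper_force: 58.9
```

Emit:
carry_out(
  deltas=[0,0,0,-0.001,0,0,1,0,0,0,-0.001,0,0,1],
)

```text
clock: 22.25
eef_pos: [549.3, 95.6, 23.0]
tool_rot: [-3.141, -0.003, 1.473]
force: [-3.8, 5.2, 6.7]
width: 23.7
gripper_force: 58.9
```

Emit:
carry_out(
  deltas=[0,0,0,-0.0005,0,0,1,0,0,0,-0.0005,0,0,1],
)

```text
clock: 22.5
eef_pos: [549.2, 94.5, 23.0]
tool_rot: [-3.141, -0.003, 1.473]
force: [-2.0, 4.8, 5.8]
width: 23.4
gripper_force: 58.9
```

Emit:
carry_out(
  deltas=[0,0,0,-0.0005,0,0,1,0,0,0,-0.0005,0,0,1],
)

```text
clock: 22.75
eef_pos: [549.0, 93.6, 22.9]
tool_rot: [-3.141, -0.003, 1.473]
force: [-2.4, 4.5, 7.0]
width: 23.2
gripper_force: 58.9
```

Emit:
carry_out(
  deltas=[0,0,0,-0.0005,0,0,1,0,0,0,-0.0005,0,0,1],
)

```text
clock: 23.0
eef_pos: [549.0, 92.9, 23.0]
tool_rot: [-3.141, -0.004, 1.473]
force: [-1.7, 7.0, 6.3]
width: 22.9
gripper_force: 58.9
```

Emit:
carry_out(
  deltas=[0,0,0,-0.0005,0,0,1,0,0,0,-0.0005,0,0,1],
)

```text
clock: 23.25
eef_pos: [548.9, 92.3, 23.0]
tool_rot: [-3.141, -0.004, 1.473]
force: [-2.1, 6.8, 6.5]
width: 23.1
gripper_force: 58.9
```

Emit:
carry_out(
  deltas=[0,0,0,-0.0005,0,0,1,0,0,0,-0.0005,0,0,1],
)

```text
clock: 23.5
eef_pos: [548.8, 91.3, 22.9]
tool_rot: [-3.141, -0.004, 1.473]
force: [-1.9, 6.0, 6.0]
width: 23.4
gripper_force: 58.9
```

Emit:
carry_out(
  deltas=[0,0,0,-0.0005,0,0,1,0,0,0,-0.0005,0,0,1],
)

```text
clock: 23.75
eef_pos: [548.7, 90.3, 23.0]
tool_rot: [-3.141, -0.004, 1.473]
force: [-1.8, 6.5, 6.0]
width: 23.0
gripper_force: 58.9
```

Emit:
carry_out(
  deltas=[0,0,0,-0.0005,0,0,1,0,0,0,0,0,0,1],
)

```text
clock: 24.0
eef_pos: [548.7, 89.7, 23.0]
tool_rot: [-3.141, -0.004, 1.473]
force: [-2.1, 6.7, 6.1]
width: 23.2
gripper_force: 58.9
```

Emit:
carry_out(
  deltas=[0,0,0,-0.0005,0,0,1,0,0,0,0,0,0,1],
)

```text
clock: 24.25
eef_pos: [548.6, 89.1, 22.9]
tool_rot: [-3.141, -0.004, 1.473]
force: [-2.4, 7.2, 6.7]
width: 23.2
gripper_force: 58.9
```

Emit:
carry_out(
  deltas=[0,0,0,-0.0003,0,0,1,0,0,0,0,0,0,1],
)

```text
clock: 24.5
eef_pos: [548.6, 88.9, 23.0]
tool_rot: [-3.141, -0.004, 1.473]
force: [-2.2, 6.1, 6.7]
width: 23.4
gripper_force: 58.9
```

Emit:
carry_out(
  deltas=[0,0,0,-0.0003,0,0,1,0,0,0,0,0,0,1],
)

```text
clock: 24.75
eef_pos: [548.5, 88.6, 22.9]
tool_rot: [-3.141, -0.004, 1.473]
force: [-2.0, 6.3, 5.9]
width: 23.6
gripper_force: 58.9
```

Emit:
carry_out(
  deltas=[0,0,0,-0.0004,0,0,1,0,0,0,0,0,0,1],
)

```text
clock: 25.0
eef_pos: [548.5, 88.2, 22.9]
tool_rot: [-3.141, -0.004, 1.473]
force: [-1.7, 6.7, 6.6]
width: 23.4
gripper_force: 58.9
```

Emit:
carry_out(
  deltas=[0,0,0,-0.0003,0,0,1,0,0,0,0,0,0,1],
)

```text
clock: 25.25
eef_pos: [548.5, 87.9, 22.9]
tool_rot: [-3.141, -0.004, 1.473]
force: [-2.3, 6.9, 5.7]
width: 23.5
gripper_force: 58.9
```

Emit:
carry_out(
  deltas=[0,0,0,-0.0004,0,0,1,0,0,0,0,0,0,1],
)

```text
clock: 25.5
eef_pos: [548.5, 87.6, 23.0]
tool_rot: [-3.141, -0.004, 1.473]
force: [-2.3, 6.9, 6.6]
width: 23.4
gripper_force: 58.9
```

Emit:
carry_out(
  deltas=[0,0,0,-0.0003,0,0,1,0,0,0,0,0,0,1],
)

```text
clock: 25.75
eef_pos: [548.4, 87.6, 22.9]
tool_rot: [-3.141, -0.004, 1.473]
force: [-2.1, 6.4, 5.7]
width: 23.5
gripper_force: 58.9
```

Emit:
carry_out(
  deltas=[0,0,0,-0.0004,0,0,1,0,0,0,0,0,0,1],
)

```text
clock: 26.0
eef_pos: [548.4, 87.6, 23.0]
tool_rot: [-3.141, -0.005, 1.473]
force: [-1.9, 7.5, 7.0]
width: 23.2
gripper_force: 58.9
```

Emit:
carry_out(
  deltas=[0,0,0,-0.0003,0,0,1,0,0,0,0,0,0,1],
)

```text
clock: 26.25
eef_pos: [548.4, 87.6, 22.9]
tool_rot: [-3.141, -0.005, 1.474]
force: [-2.4, 9.7, 6.1]
width: 23.0
gripper_force: 58.9
```

The case is trapped: the handle position holds while the force climbs. The drag was about 5.3 N, so I'm aiming for about 15 N on the handle.

Emit:
carry_out(
  deltas=[0,0,0,-0.0003,0,0,1,0,0,0,0,0,0,1],
)

```text
clock: 26.5
eef_pos: [548.5, 87.6, 23.0]
tool_rot: [-3.141, -0.006, 1.474]
force: [-1.7, 9.3, 6.5]
width: 23.0
gripper_force: 58.9
```

Emit:
carry_out(
  deltas=[0,0,0,0,0,0,1],
)

```text
clock: 26.62
eef_pos: [548.4, 87.6, 22.9]
tool_rot: [-3.141, -0.005, 1.474]
force: [-1.7, 8.9, 5.9]
width: 22.9
gripper_force: 58.9
```

Emit:
carry_out(
  deltas=[0,0,0,-0.0005,0,0,1,0,0,0,0,0,0,1],
)

```text
clock: 26.88
eef_pos: [548.5, 87.6, 23.0]
tool_rot: [-3.141, -0.006, 1.474]
force: [-0.6, 9.4, 5.9]
width: 23.0
gripper_force: 58.9
```

Emit:
carry_out(
  deltas=[0,0,0,0,0,0,1],
)

```text
clock: 27.0
eef_pos: [548.4, 87.6, 23.0]
tool_rot: [-3.141, -0.006, 1.474]
force: [-1.5, 10.0, 6.0]
width: 23.3
gripper_force: 58.9
```

Emit:
carry_out(
  deltas=[0,0,0,-0.0005,0,0,1,0,0,0,0,0,0,1],
)

```text
clock: 27.25
eef_pos: [548.4, 87.6, 23.0]
tool_rot: [-3.141, -0.007, 1.474]
force: [-2.1, 10.0, 5.9]
width: 23.1
gripper_force: 58.9
```

Emit:
carry_out(
  deltas=[0,0,0,-0.0005,0,0,1,0,0,0,0,0,0,1],
)

```text
clock: 27.5
eef_pos: [548.4, 87.6, 23.0]
tool_rot: [-3.141, -0.007, 1.475]
force: [-1.6, 11.4, 5.0]
width: 22.9
gripper_force: 58.9
```

Emit:
carry_out(
  deltas=[0,0,0,0,0,0,1],
)

```text
clock: 27.62
eef_pos: [548.4, 87.6, 23.0]
tool_rot: [-3.141, -0.007, 1.475]
force: [-0.8, 12.9, 6.2]
width: 23.4
gripper_force: 58.9
```

Emit:
carry_out(
  deltas=[0,0,0,-0.0005,0,0,1,0,0,0,0,0,0,1],
)

```text
clock: 27.88
eef_pos: [548.4, 87.6, 22.9]
tool_rot: [-3.141, -0.008, 1.475]
force: [-0.7, 13.0, 6.3]
width: 23.1
gripper_force: 58.9
```

Emit:
carry_out(
  deltas=[0,0,0,-0.0005,0,0,1,0,0,0,0,0,0,1],
)

```text
clock: 28.12
eef_pos: [548.4, 87.6, 23.0]
tool_rot: [-3.141, -0.008, 1.475]
force: [-1.1, 13.0, 4.4]
width: 23.3
gripper_force: 58.9
```

Emit:
carry_out(
  deltas=[0,0,0,0,0,0,1],
)

```text
clock: 28.25
eef_pos: [548.4, 87.6, 23.0]
tool_rot: [-3.141, -0.008, 1.475]
force: [-1.1, 13.3, 5.0]
width: 23.2
gripper_force: 58.9
```

Emit:
carry_out(
  deltas=[0,0,0,0,0,0,1],
)

```text
clock: 28.38
eef_pos: [548.4, 87.6, 23.0]
tool_rot: [-3.141, -0.008, 1.475]
force: [-1.9, 13.1, 5.9]
width: 23.2
gripper_force: 58.9
```

Emit:
carry_out(
  deltas=[0,0,0,-0.0007,0,0,1,0,0,0,0,0,0,1],
)

```text
clock: 28.62
eef_pos: [548.4, 87.6, 23.0]
tool_rot: [-3.141, -0.009, 1.475]
force: [-0.7, 15.6, 5.6]
width: 23.3
gripper_force: 58.9
```

Emit:
carry_out(
  deltas=[0,0,0,0,0,0,1],
)

```text
clock: 28.75
eef_pos: [548.4, 87.6, 23.0]
tool_rot: [-3.141, -0.009, 1.475]
force: [-1.4, 14.5, 5.7]
width: 23.3
gripper_force: 58.9
```

Emit:
carry_out(
  deltas=[0,0,0,0,0,0,1],
)

```text
clock: 28.88
eef_pos: [548.4, 87.6, 23.0]
tool_rot: [-3.141, -0.009, 1.475]
force: [-0.4, 15.9, 4.8]
width: 23.5
gripper_force: 58.9
```

About 15 N on the handle, so about 10 N on the case. Releasing and lifting straight up.

Emit:
carry_out(
  deltas=[0,0,0,0,0,0,-1,0,0,0,0,0,0,-1,0,0,0,0,0,0,-1,0,0,0,0,0,0,-1,0,0,0,0,0,0,-1,0,0,0,0,0,-0.03,-1,0,0,0,0,0,-0.05,-1,0,0,0,0,0,-0.05,-1,0,0,0,0,0,0,-1],
)

```text
clock: 30.0
eef_pos: [551.1, 79.7, 155.9]
tool_rot: [3.134, -0.002, 1.471]
force: [0.5, -0.7, -0.5]
width: 85.3
gripper_force: 0.0
```

```bash
python3 - <<'E'
from h import *
s=ctrl.read_state(); print(s["eef_pos"],s["force"],s["clock"])
cal=ctrl.calibration("wrist"); w=ctrl.get_image("wrist"); sc=ctrl.get_image("scene")
cv2.imwrite("pics/c6.png",np.hstack([cv2.resize(w,(440,330)),cv2.resize(sc[140:280,185:340],(355,330),interpolation=cv2.INTER_CUBIC)])[:,:,::-1])
E
```

```text
[551.14293469  79.7147559  155.89025714] [ 0.46407831 -0.65867096 -0.47552548] 30.0
```

View pics/c6.png

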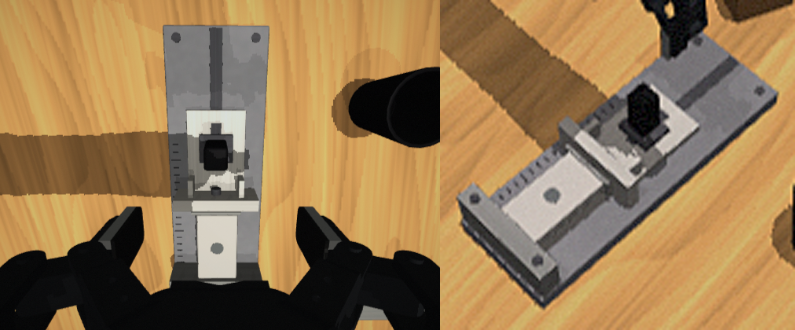

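The case lies flat and square, trapped between the stop and the fence pad, with the handle forward and the gripper clear. Handing in.

```bash
python3 -c "
from cell import ctrl
print(ctrl.finish_job())"
```

```text
the job is handed in; nothing more can be done
None
```

The job is handed in: the case is trapped flat against the stop, pressed at an estimated 10 N (about 15 N on the handle less about 5 N of drag), and the handle was released on the forward stroke at about 30 s; no verdict came back.

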